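# Take a hardness reading on a block in a tilting vise

## Task

Take the hand-held hardness probe out of its stand and first take a check reading on the plain steel reference disc: set its spring tip upright on the disc, away from the rim, press gently until the tip is about half in, and hold it there for a second. Then do the same inside the black ring on the block clamped in the tilting vise, with the probe square to the sloping face, and finish there, still holding the probe on the ring with its tip about half in. Never push the tip fully in, do not shift the disc or the vise's tilt, and leave the other things where they are.

Things in the scene. Friction and masses are not known exactly. Their poses are not given: they have to be found in the camera images.
- probe: black round hand probe, about 0.2 kg, upright in its stand. Origin on its axis at the end of the spring tip when fully out (10 mm above the table in the stand); z along the axis to the handle. Heights in mm: steel tip pin 6 dia 0-20, nose 12 dia 20-32, steel barrel 20 dia 32-56, collar 34 dia 56-62 (rests on the stand), round handle 24 dia 62-140
- probe_grip (a point): point on the probe's axis in the handle, 100 mm above the probe's origin; a good place to grip, from above
- tip (a point): the very end of the probe's spring tip, on the axis; it moves with the tip
- probe_pin (a joint): how far the spring tip is pushed in, in m: 0 fully out, 0.010 fully in, half in 0.005. The spring gives 0.7 N at first touch and 0.7 N more per mm, so about 4 N half in
- stand: fixed grey block 78 x 78 mm, 66 mm high, with an upright through hole of 26 mm in the middle, in which the probe stands; lift it straight up by at least 65 mm to clear. Origin at the centre of the underside
- disc: reference disc: plain bright steel disc, 60 mm dia, 16 mm thick, 0.36 kg, loose, lying flat on the table. Origin at the centre of the underside
- disc_top (a point): centre of the disc's top face, 16 mm above the table
- vise: small tilting vise, fixed to the table: base 110 x 92 x 14 mm, two side cheeks up to 74 mm, tilt axis (its y) 60 mm above the table; at yaw 0 its front (-x) faces the robot. The tilting head, 96 x 66 mm, holds an aluminium block 46 x 58 mm standing 14 mm above the jaws. Origin at the centre of the underside
- vise_tilt (a joint): tilt of the vise head in rad, 0 level; it grows as the front (-x) side of the head goes down, so the block's top face slopes down to the vise's front. Stiff with friction (12 N m): stays as it is set
- ring (a point): centre of the thin black ring (18 mm inside, 22 mm outside) drawn on the top face of the clamped block, 44 mm from the tilt axis; z is square to the face, outward; x, y lie in the face. It is 4 mm towards the front and 10 mm to the left (+y of the vise) of the face's middle
- tnut: dark steel T-nut, 28 x 28 x 20 mm high; bystander, origin at its underside
- collet: small tapered steel collet, 28 mm across, 32 mm high; bystander, origin at its underside
- blank: plain unmarked aluminium block 40 x 70 x 30 mm lying on the table; bystander (not the one in the vise)
- jaw: dark stepped chuck jaw 40 x 80 x 44 mm; bystander
- spacer: flat steel spacer ring, 68 mm outside, 40 mm hole, 14 mm high; bystander
- wrench: open-ended wrench lying flat; bystander
- brush: bench brush lying flat; bystander
Things that resemble listed ones, but are neither listed nor needed, are in the scene too. There is more than one size of the probe; the job needs the smallest.

How it is judged:
By the outcome, as a careful person would: the job done as asked, in the order asked, and still so for the second after the job is handed in, while the arm keeps its last pose, push and grip.
It also fails if it takes over 54 s, if anything falls off the work surface, if the arm or the gripper's body presses on something with over 40 N, if the wrist force passes 120 N, or if a joint passes its speed limit or range.

## Robot

A 6-joint arm with a two-finger parallel gripper is mounted at the origin on the work surface. World frame = base frame: x ahead of the robot, y to its left, z up, the work surface at z = 0. Lengths are in m, angles in degrees, forces in N, time in s.
With the tool pointing down it reaches from about 0.275 to 0.975 m from the base axis. Payload 8.4 kg.
Tool frame: the origin (TCP) lies at the very end of the fingers, on their centre line; the grasp point (between the pads) lies arm.grip_depth behind it (arm.grip_depth is the distance from the TCP to the grasp point, in m); z points along the fingers, y is the line along which they close (so a half turn about z gives the same grasp; the last joint's range is limited). The gripper opens to 92 mm and grips with 3 to 60 N. Pads are 20 mm wide; open, the fingers measure 128 mm over their backs; the gripper's body (75 mm by 189 mm) begins 69 mm behind the grasp point.
Start: joints at [72.514, 20.225, 93.587, -0, 66.188, -0.138], TCP at [0.186, 0.597, 0.215] pointing down, gripper open.
Joint ranges: [-150.9, 150.9], [-52.94, 120.26], [3.33, 152.33], [-74.26, 254.26], [0, 154.13], [-172.89, 172.89]. Speed limits (degrees/s): [127.2, 127.2, 159.86, 180, 180, 180].

## Interface

Orientations are given as a 3x3 rotation matrix whose columns are the frame's x, y, z axes.
In Python, from station import telemetry, cams, arm gives the robot as it stands. The module is installed in compiled form; this text tells all that it offers.
- The arm moves only by the tool play_rows, never from a script. Its argument "plan" is a list of rows, each a list of 6 numbers: the shift along the world's x, y, z normalised to -1 to 1, where 1 is 0.02 m, then the turn, a rotation vector about the world's x, y, z normalised to -1 to 1, where 1 is 180 degrees. A call has 1 to 8 rows; each row shifts and turns the commanded pose from where the row before left it; what a row does not reach is not made up. A row lasts 1/12 s, in which the tool goes at most 41.7 mm and 7.16 degrees, less where a joint would pass 70% of its speed; a pose out of reach is approached as far as the arm can. A call with a number of a shift or a turn outside -1 to 1 is refused whole. A call with a gripper value outside its range is refused whole. "hand" is the opening, from 0 (shut) to 1 (fully open), set as the call begins (left out, the last holds). The fingers move at their own pace and stop on an object; the grip force is fixed at half the most. Time passes only in rows, so rows that do not move let the fingers close. It gives the time, the measured TCP pose, the force and the opening at its end, in the units of the state.
- telemetry.sense(): the state, without advancing time (a new reading comes with each control period).
- cams.get_image(name): name is "scene" or "top"; returns (picture, depth): 384x512x3 uint8, red, green, blue; 384x512 float32, m along the optical axis (not along the pixel's ray), 0 where there is no reading.
- cams.camera_info(name): a dict with "fx", "fy", "cx", "cy" (pixels), "R" (3x3) and "t" (3): a world point X has camera coordinates R X + t. Camera axes: x right, y down, z forward; pixel columns grow to the right and rows downward; lengths in m; the calibration is good to about 2 mm. A picture is of the moment at which its call begins. camera_info takes no time and is no camera call.
- arm.hand_in(): hands the job in, once; it reports no verdict.
The state is a dict: "time": time; "joint_positions": joint angles; "joint_velocities": joint speeds; "tau": joint torques, N m; "tcp_pos": TCP position; "eef_rot": TCP orientation; "wrist_force": force on the tool from outside, world axes, zero at the start; "torque": the same for the moment, N m; "gripper_width": opening from 0.0 (shut) to 1.0 (fully open).
Only numpy, scipy, OpenCV 4.12 (cv2) and the standard library are available. Lean on these libraries where they do the work, as an engineer would, in place of code of your own. Each camera call takes 0.05 s, during which the arm holds its last target. There are 200 camera calls.

## Working session

There is one attempt and no reset: what is moved stays moved. The work goes in short steps, Python scripts to look and compute and a tool call to move; the robot and the scene stay as the last step left them, time stands still between calls to the robot, and variables do not carry over. Pictures are saved under pics/ and viewed, on a budget of 10 in all, crops included, one or two more only if the job needs it, and the job is handed in when it is done.

Besides the shell and the picture viewer there is one more tool, called after ">>>" as name([rows], argument=value, ...), one row to a line, values as JSON. play_rows: Moves the arm, as the interface text tells. Scaled input: -1 to 1 covers 0.02 m each way for a shift and 180 degrees each way for a turn. Its arguments: {"type":"object","properties":{"plan":{"type":"array"},"hand":{"type":"number"}},"required":["plan"]}

```bash
mkdir -p pics; ls; python3 - <<'E'
from station import telemetry,cams,arm
import cv2,numpy as np
for n in ["scene","top"]:
    p,d=cams.get_image(n); cv2.imwrite(f"pics/{n}0.png",p[:,:,::-1]); np.savez(f"{n}0.npz",p=p,d=d)
    c=cams.camera_info(n); print(n,c)
print(arm.grip_depth, telemetry.sense())
a=cv2.imread("pics/scene0.png");b=cv2.imread("pics/top0.png")
E
```

```text
pics
scene {'fx': 442.0767413194599, 'fy': 442.0767413194599, 'cx': 256.6506732996747, 'cy': 193.84527160460087, 'R': array([[ 0.03254754,  0.99935274, -0.01532213],
       [ 0.72914903, -0.03422681, -0.68349851],
       [-0.68358054,  0.01107408, -0.72979108]]), 't': array([-0.00178584, -0.3207159 ,  1.74020262])}
top {'fx': 439.9676718018834, 'fy': 439.9676718018834, 'cx': 252.62695980466455, 'cy': 198.27268866786645, 'R': array([[ 0.0260951 , -0.99961804, -0.00910048],
       [-0.99064806, -0.0246392 , -0.13419888],
       [ 0.13392339,  0.0125173 , -0.99091263]]), 't': array([-0.01507355,  0.55697887,  1.22213454])}
0.0187 {'time': 0.1, 'joint_positions': array([ 7.25131994e+01,  2.02604083e+01,  9.36228968e+01,  6.66297073e-04,
        6.61882141e+01, -1.39279046e-01]), 'joint_velocities': array([ 0.01913827, -0.04280311, -0.08663335,  0.06129894, -0.07535759,
       -0.03788993]), 'tau': array([ 3.38913169e-04, -5.94903982e+01, -3.34932017e+01,  7.00127031e-02,
        1.83541415e-02, -2.22939866e-05]), 'tcp_pos': array([0.18623911, 0.59615447, 0.21393249]), 'eef_rot': array([[-9.54512422e-01,  2.98170905e-01, -3.85227734e-04],
       [ 2.98171153e-01,  9.54511683e-01, -1.18736190e-03],
       [ 1.36675996e-05, -1.24821548e-03, -9.99999221e-01]]), 'wrist_force': array([ 0.44728082,  0.54342234, -0.17167501]), 'torque': array([-0.0749801 ,  0.01700206,  0.020473  ]), 'gripper_width': 1.0008714564513406}
```

View pics/scene0.png

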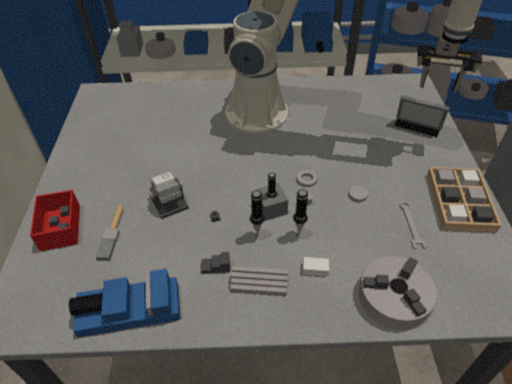

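View pics/top0.png

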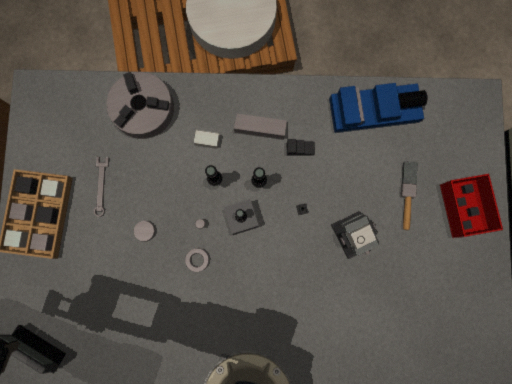

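Two views: top shows the stand with a probe at (241,215), two other free-standing probes at (214,175) and (260,178), the disc at (144,231), the spacer at (197,260) and the vise at (357,235). Next an enlarged crop to confirm, plus measurements.

```bash
cat > h.py <<'E'
import numpy as np,cv2
from station import telemetry,cams,arm
def cloud(n,d,info=None):
    c=info or cams.camera_info(n); v,u=np.mgrid[:d.shape[0],:d.shape[1]]
    P=np.stack([(u-c['cx'])/c['fx']*d,(v-c['cy'])/c['fy']*d,d],-1)
    return (P-c['t'])@c['R']   # R^T (P-t)
def ray(n,u,v,z):
    c=cams.camera_info(n); o=-c['R'].T@c['t']
    r=c['R'].T@np.array([(u-c['cx'])/c['fx'],(v-c['cy'])/c['fy'],1])
    return o+r*(z-o[2])/r[2]
def proj(n,X):
    c=cams.camera_info(n); p=c['R']@np.asarray(X)+c['t']
    return np.array([c['fx']*p[0]/p[2]+c['cx'],c['fy']*p[1]/p[2]+c['cy']])
E
python3 - <<'E'
from h import *
S=np.load('scene0.npz');T=np.load('top0.npz')
a=S['p'][165:245,235:325,::-1];b=T['p'][160:240,190:280,::-1]
c=S['p'][165:225,140:200,::-1];e=T['p'][205:265,325:385,::-1]
r=lambda i:cv2.resize(i,(400,300),interpolation=cv2.INTER_CUBIC)
cv2.imwrite('pics/crop1.png',np.vstack([np.hstack([r(a),r(b)]),np.hstack([r(c),r(e)])]))
C=cloud('top',T['d'])
for n,u,v in [('A',241,215),('B',214,175),('C',260,178),('disc',144,231),('spacer',190,260),('collet',201,224),('tnut',302,209),('stand',232,225)]:
    w=C[v-12:v+13,u-12:u+13].reshape(-1,3); print(n,C[v,u].round(3),'maxz',w[:,2].max().round(3))
# disc & stand
for nm,(u0,u1,v0,v1),(z0,z1) in [('disc',(125,163,212,250),(.008,.024)),('stand',(215,270,190,240),(.058,.072)),('probetop',(228,254,200,230),(.135,.165)),('vise',(325,385,205,265),(.078,.14))]:
    w=C[v0:v1,u0:u1].reshape(-1,3); m=(w[:,2]>z0)&(w[:,2]<z1); q=w[m]
    print(nm,len(q),q.mean(0).round(4),q.min(0).round(3),q.max(0).round(3), cv2.minAreaRect((q[:,:2]*1000).astype(np.float32)))
E
```

```text
A [0.498 0.027 0.148] maxz 1.286
B [0.596 0.098 0.177] maxz 1.286
C [ 0.591 -0.02   0.178] maxz 1.286
disc [0.457 0.311 0.013] maxz 0.021
spacer [0.377 0.176 0.   ] maxz 1.286
collet [0.48  0.145 0.029] maxz 1.286
tnut [ 0.532 -0.144  0.019] maxz 1.286
stand [0.477 0.054 0.069] maxz 1.286
disc 340 [0.4576 0.3122 0.015 ] [0.428 0.283 0.008] [0.487 0.342 0.021] ((457.41949462890625, 311.95025634765625), (58.56108474731445, 57.78725814819336), 4.4854207038879395)
stand 679 [0.5014 0.0308 0.065 ] [ 0.455 -0.015  0.058] [0.549 0.078 0.072] ((502.29437255859375, 31.10280990600586), (78.41146087646484, 77.95966339111328), 18.80673599243164)
probetop 70 [0.5018 0.0308 0.1484] [0.49  0.019 0.137] [0.513 0.043 0.155] ((501.5875549316406, 30.865570068359375), (22.00445556640625, 22.006738662719727), 47.59513473510742)
vise 759 [ 0.4614 -0.2936  0.0962] [ 0.409 -0.346  0.078] [ 0.513 -0.248  0.112] ((461.6529541015625, -300.2208557128906), (94.80968475341797, 75.4796371459961), 27.086196899414062)
```

View pics/crop1.png

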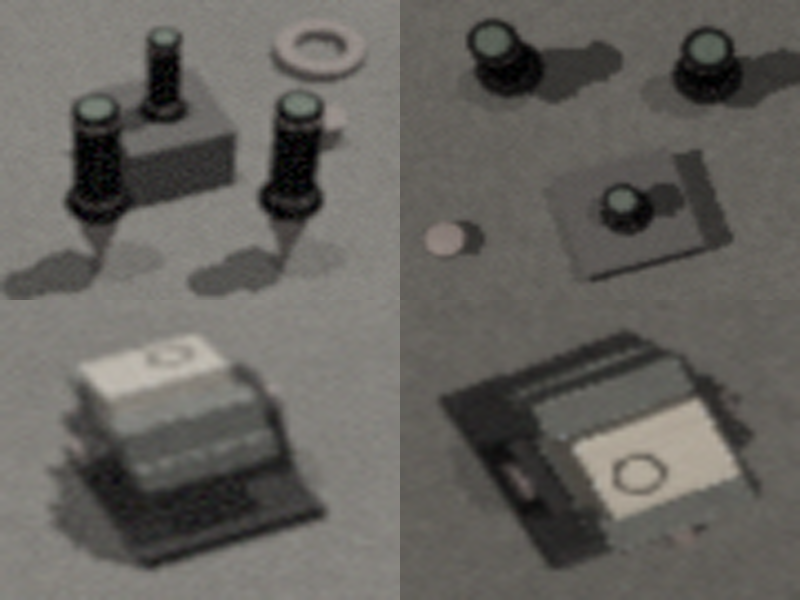

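Crop: the probe in the stand (top view 241,215, top at 0.15 m) is clearly thinner and shorter than the two free ones (0.177 m+), so it's the smallest and the one in the stand. The ring is visible at top (361,240). Now the face plane and ring.

```bash
python3 - <<'E'
from h import *
for n,(u0,u1,v0,v1) in [('top',(325,385,205,265)),('scene',(140,200,165,225))]:
    z=np.load(n+'0.npz'); p=z['p'].astype(int)[v0:v1,u0:u1]; d=z['d']
    C=cloud(n,d)[v0:v1,u0:u1]
    g=p.min(-1); m=((g>125)).astype(np.uint8)
    k,l,st,ce=cv2.connectedComponentsWithStats(m); i=1+st[1:,4].argmax(); m=(l==i).astype(np.uint8)
    cs,_=cv2.findContours(m,cv2.RETR_EXTERNAL,cv2.CHAIN_APPROX_NONE); f=np.zeros_like(m); cv2.drawContours(f,cs,0,1,-1)
    inn=cv2.erode(f,np.ones((3,3)))>0
    q=C[inn&(m>0)]; q=q[(q[:,2]>.06)&(q[:,2]<.13)]
    for _ in range(3):
        c0=q.mean(0); nn=np.linalg.svd(q-c0)[2][2]; nn*=np.sign(nn[2]); r=(q-c0)@nn; q=q[abs(r)<2.5*r.std()]
    print(n,len(q),'n',nn.round(4),'c',c0.round(4),'tilt',np.degrees(np.arccos(nn[2])),'az',np.degrees(np.arctan2(nn[1],nn[0])),'std',r.std())
    # ring: dark pixels inside
    dk=cv2.erode(f,np.ones((5,5)))>0
    w=np.clip(np.median(g[dk])-g,0,None)*dk; w[w<12]=0
    vv,uu=np.nonzero(w); 
    (ex,ey),ax,an=cv2.fitEllipse(np.c_[uu,vv].astype(np.float32)); print('ring px',ex+u0,ey+v0,ax,'wmean',np.average(uu,weights=w[vv,uu])+u0,np.average(vv,weights=w[vv,uu])+v0,len(uu))
    c=cams.camera_info(n);o=-c['R'].T@c['t'];rr=c['R'].T@np.array([(ex+u0-c['cx'])/c['fx'],(ey+v0-c['cy'])/c['fy'],1])
    print('ring',(o+rr*((c0-o)@nn)/(rr@nn)).round(4))
    # face outline in plane -> center/axes
    e=np.cross([0,0,1],nn);e/=np.linalg.norm(e);x=np.cross(e,nn)
    P=[]
    for u,v in cs[0][:,0]:
        rr=c['R'].T@np.array([(u+u0-c['cx'])/c['fx'],(v+v0-c['cy'])/c['fy'],1]);X=o+rr*((c0-o)@nn)/(rr@nn)-c0;P.append([X@x*1e3,X@e*1e3])
    R=cv2.minAreaRect(np.array(P,np.float32));print(R,'center',(c0+(x*R[0][0]+e*R[0][1])/1e3).round(4))
    # disc, probe, in scene
S=np.load('scene0.npz');C=cloud('scene',S['d'])
for nm,(u0,u1,v0,v1),(z0,z1) in [('disc',(340,378,180,206),(.008,.024)),('probetop',(260,284,165,205),(.137,.16)),('stand',(248,295,180,225),(.058,.072))]:
    w=C[v0:v1,u0:u1].reshape(-1,3); q=w[(w[:,2]>z0)&(w[:,2]<z1)]
    print(nm,len(q),q.mean(0).round(4),cv2.minAreaRect((q[:,:2]*1000).astype(np.float32)))
E
```

```text
top 214 n [-0.238  -0.1295  0.9626] c [ 0.4536 -0.3008  0.1018] tilt 15.720299076766146 az -151.43899794679623 std 0.002307824688386288
ring px 360.51905059814453 239.09830474853516 (7.351693153381348, 8.01889419555664) wmean 360.3783068783069 239.09325396825398 41
ring [ 0.4455 -0.2934  0.1008]
((0.5949802398681641, -1.389678955078125), (56.789188385009766, 44.099395751953125), 87.51158142089844) center [ 0.4524 -0.2998  0.1017]
scene 127 n [-0.2433 -0.1147  0.9631] c [ 0.4536 -0.2987  0.1037] tilt 15.606508191631617 az -154.75509924399563 std 0.001156538492319649
ring px 178.44363021850586 170.05523204803467 (6.3976616859436035, 12.80422306060791) wmean 178.29926108374383 169.80049261083744 30
ring [ 0.4207 -0.254   0.1007]
((-3.408539295196533, -32.45024108886719), (135.0889892578125, 113.01148223876953), 50.134525299072266) center [ 0.4427 -0.2679  0.1046]
disc 229 [0.4622 0.3117 0.0153] ((453.6708984375, 317.4173278808594), (58.867557525634766, 78.5193862915039), 53.32899856567383)
probetop 66 [0.5187 0.0266 0.1477] ((555.987060546875, 18.366039276123047), (21.48763656616211, 132.3026885986328), 76.1248779296875)
stand 389 [0.5134 0.0338 0.0658] ((537.6256103515625, 27.099529266357422), (98.35946655273438, 171.55332946777344), 85.72455596923828)
```

>>> play_rows([
  [0.55,-1,0,0,0,0.012],
  [0.55,-1,0,0,0,0.012],
  [0.55,-1,0,0,0,0.012],
  [0.55,-1,0,0,0,0.012],
  [0.55,-1,0,0,0,0.012],
  [0.55,-1,0,0,0,0.012],
  [0.55,-1,0,0,0,0.012],
  [0.55,-1,0,0,0,0.012],
], hand=1)

```text
time: 0.77
tcp_pos: [0.2746, 0.4354, 0.2143]
eef_rot: [[-1.0, -0.001, -0.0], [-0.001, 1.0, -0.0], [0.0, -0.0, -1.0]]
wrist_force: [0.4, -0.1, -0.1]
gripper_width: 0.998
```

>>> play_rows([
  [0.56,-1,0,0,0,0],
  [0.56,-1,0,0,0,0],
  [0.56,-1,0,0,0,0],
  [0.56,-1,0,0,0,0],
  [0.56,-1,0,0,0,0],
  [0.56,-1,0,0,0,0],
  [0.56,-1,0,0,0,0],
  [0.56,-1,0,0,0,0],
])

```text
time: 1.43
tcp_pos: [0.3642, 0.2754, 0.2144]
eef_rot: [[-1.0, 0.001, -0.0], [0.001, 1.0, -0.0], [0.0, -0.0, -1.0]]
wrist_force: [-0.1, 0.3, 0.5]
gripper_width: 1.0
```

>>> play_rows([
  [0.56,-1,0,0,0,0],
  [0.56,-1,0,0,0,0],
  [0.56,-1,0,0,0,0],
  [0.56,-1,0,0,0,0],
  [0.56,-1,0,0,0,0],
  [0.56,-1,0,0,0,0],
  [0.56,-1,0,0,0,0],
  [0.56,-1,0,0,0,0],
])

```text
time: 2.1
tcp_pos: [0.4537, 0.1154, 0.2144]
eef_rot: [[-1.0, 0.001, -0.0], [0.001, 1.0, -0.0], [0.0, -0.0, -1.0]]
wrist_force: [-0.2, 0.3, -0.6]
gripper_width: 0.998
```

>>> play_rows([
  [0.56,-1,0,0,0,0],
  [0.56,-1,0,0,0,0],
  [0.56,-1,0,0,0,0],
  [0.56,-1,0,0,0,0],
  [0,0,0,0,0,0],
  [0,0,0,0,0,0],
])

```text
time: 2.6
tcp_pos: [0.4983, 0.0359, 0.2142]
eef_rot: [[-1.0, 0.003, -0.001], [0.003, 1.0, 0.0], [0.001, 0.0, -1.0]]
wrist_force: [-0.1, 0.5, -0.2]
gripper_width: 0.997
```

>>> play_rows([
  [0.16,-0.25,0,0,0,0],
  [0,0,-0.7,0,0,0],
  [0,0,-0.7,0,0,0],
  [0,0,-0.7,0,0,0],
  [0,0,0,0,0,0],
  [0,0,0,0,0,0],
])

```text
time: 3.1
tcp_pos: [0.5008, 0.0321, 0.1723]
eef_rot: [[-1.0, 0.0, -0.002], [0.0, 1.0, -0.0], [0.002, -0.0, -1.0]]
wrist_force: [0.1, 0.7, 0.0]
gripper_width: 0.998
```

```bash
python3 - <<'E'
from h import *
s=telemetry.sense();print(s['tcp_pos'])
o=[]
for n in ['scene','top']:
    p,d=cams.get_image(n); t=s['tcp_pos']; u,v=proj(n,t).astype(int)
    p=p.copy()[:,:,::-1].copy()
    x0,y0=u-40,v-40; c=cv2.resize(p[y0:y0+80,x0:x0+80],(400,400),interpolation=cv2.INTER_CUBIC)
    a=((proj(n,t)-[x0,y0]+.5)*5).astype(int); cv2.circle(c,tuple(map(int,a)),3,(0,0,255),-1); o.append(c)
    print(n,x0,y0)
# scene ring cross-check
print(proj('scene',[.445,-.293,.101]),proj('scene',[.5015,.031,.15]))
S=np.load('scene0.npz')['p'][155:195,146:196,::-1];c=cv2.resize(S,(500,400),interpolation=cv2.INTER_CUBIC)
q=(proj('scene',[.445,-.293,.101])-[146,155]+.5)*10; cv2.circle(c,tuple(map(int,q)),3,(0,0,255),-1)
c=c[:,:]
cv2.imwrite('pics/p2.png',np.hstack(o)); cv2.imwrite('pics/p2r.png',c)
E
python3 -c "
import cv2,numpy as np
a=cv2.imread('pics/p2.png');b=cv2.imread('pics/p2r.png')
b=cv2.resize(b,(250,200));o=np.zeros((600,800,3),np.uint8);o[:400]=a;o[400:,:250]=b;cv2.imwrite('pics/p3.png',o)"
```

```text
[0.50082407 0.03213787 0.17225327]
scene 231 128
top 198 172
[165.03164242 175.87359694] [271.48138513 173.72475325]
```

View pics/p3.png

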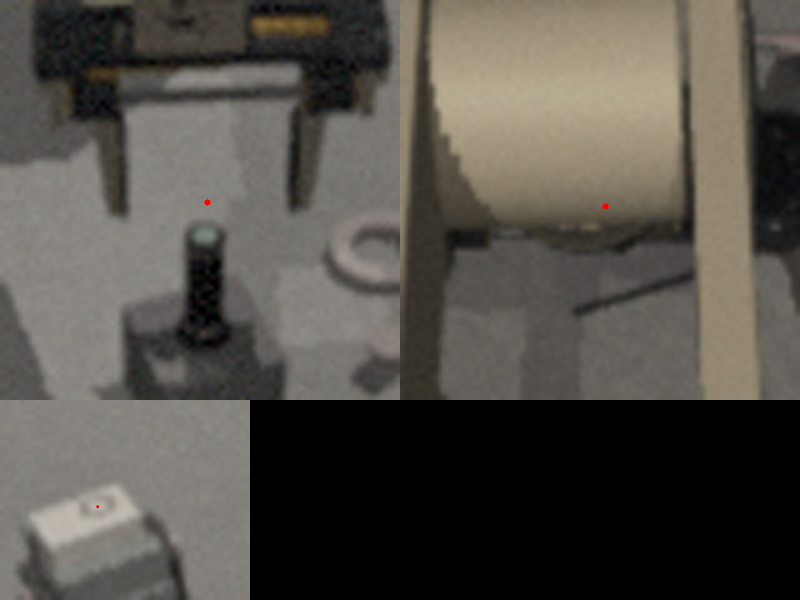

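The fingers straddle the handle (scene ~272,175), and my ring estimate projects inside the ring in the scene view (165,176). Descending and gripping.

>>> play_rows([
  [0.03,-0.05,-0.8,0,0,0],
  [0,0,-0.8,0,0,0],
  [0,0,-0.8,0,0,0],
  [0,0,-0.8,0,0,0],
  [0,0,-0.8,0,0,0],
  [0,0,0,0,0,0],
  [0,0,0,0,0,0],
])

```text
time: 3.78
tcp_pos: [0.5022, 0.0307, 0.0929]
eef_rot: [[-1.0, 0.001, -0.001], [0.001, 1.0, -0.0], [0.001, -0.0, -1.0]]
wrist_force: [0.0, 0.2, -0.6]
gripper_width: 0.999
```

>>> play_rows([
  [0,0,0,0,0,0],
  [0,0,0,0,0,0],
  [0,0,0,0,0,0],
  [0,0,0,0,0,0],
  [0,0,0,0,0,0],
  [0,0,0,0,0,0],
  [0,0,0,0,0,0],
  [0,0,0,0,0,0],
], hand=0)

```text
time: 4.45
tcp_pos: [0.5022, 0.0306, 0.0926]
eef_rot: [[-1.0, 0.001, 0.0], [0.001, 1.0, -0.0], [-0.0, -0.0, -1.0]]
wrist_force: [-0.2, 0.3, 0.3]
gripper_width: 0.444
```

>>> play_rows([
  [0,0,0,0,0,0],
  [0,0,0,0,0,0],
  [0,0,0,0,0,0],
  [0,0,0,0,0,0],
  [0,0,0,0,0,0],
  [0,0,0,0,0,0],
  [0,0,0,0,0,0],
  [0,0,0,0,0,0],
])

```text
time: 5.12
tcp_pos: [0.5021, 0.0306, 0.0925]
eef_rot: [[-1.0, 0.001, -0.0], [0.001, 1.0, -0.0], [0.0, -0.0, -1.0]]
wrist_force: [0.1, -0.0, -0.6]
gripper_width: 0.257
```

```bash
python3 -c "
from station import telemetry as t
for k,v in t.sense().items(): print(k,v)"
```

```text
time 5.1167
joint_positions [ 3.31201295e+00  1.86758943e+01  1.14388493e+02 -1.55119291e-03
  4.69417331e+01 -8.66199931e+01]
joint_velocities [ 0.07287818  0.01988603 -0.03058378 -0.0334499  -0.0576071   0.12888315]
tau [ 1.40730495e-03 -4.93270218e+01 -2.51596588e+01 -6.38594851e-03
  1.06257233e-01 -8.93964243e-04]
tcp_pos [0.50213306 0.03055383 0.09253159]
eef_rot [[-9.99999312e-01  1.16823162e-03 -1.05491526e-04]
 [ 1.16823437e-03  9.99999317e-01 -2.59193519e-05]
 [ 1.05461175e-04 -2.60425729e-05 -9.99999994e-01]]
wrist_force [ 0.07614011 -0.04034681 -0.61975642]
torque [0.00263666 0.03071852 0.02351441]
gripper_width 0.2565408154176707
```

>>> play_rows([
  [0,0,0.2,0,0,0],
  [0,0,0.5,0,0,0],
  [0,0,0.8,0,0,0],
  [0,0,0.9,0,0,0],
  [0,0,0.9,0,0,0],
  [0,0,0.9,0,0,0],
  [0,0,0.6,0,0,0],
  [0,0,0.2,0,0,0],
])

```text
time: 5.78
tcp_pos: [0.5033, 0.0306, 0.1953]
eef_rot: [[-1.0, 0.001, 0.004], [0.001, 1.0, 0.0], [-0.004, 0.0, -1.0]]
wrist_force: [-0.3, 0.2, -2.4]
gripper_width: 0.258
```

>>> play_rows([
  [-0.1,0.4,0,0,0,0],
  [-0.15,0.8,0,0,0,0],
  [-0.15,1,0,0,0,0],
  [-0.15,1,0,0,0,0],
  [-0.15,1,0,0,0,0],
  [-0.15,1,0,0,0,0],
  [-0.15,1,0,0,0,0],
  [-0.15,1,0,0,0,0],
])

```text
time: 6.45
tcp_pos: [0.4779, 0.1758, 0.1916]
eef_rot: [[-1.0, 0.001, -0.002], [0.001, 1.0, -0.0], [0.002, -0.0, -1.0]]
wrist_force: [0.2, -0.1, -2.1]
gripper_width: 0.261
```

>>> play_rows([
  [-0.15,1,0,0,0,0],
  [-0.15,1,0,0,0,0],
  [-0.15,1,0,0,0,0],
  [-0.15,1,0,0,0,0],
  [-0.15,1,0,0,0,0],
  [-0.15,1,0,0,0,0],
  [-0.15,0.6,0,0,0,0],
  [-0.05,0.2,0,0,0,0],
])

```text
time: 7.12
tcp_pos: [0.456, 0.3121, 0.1917]
eef_rot: [[-1.0, -0.0, -0.001], [-0.0, 1.0, -0.0], [0.001, -0.0, -1.0]]
wrist_force: [0.3, 0.5, -2.3]
gripper_width: 0.253
```

>>> play_rows([
  [0,0,-0.4,0,0,0],
  [0,0,-0.8,0,0,0],
  [0,0,-0.8,0,0,0],
  [0,0,-0.6,0,0,0],
  [0,0,0,0,0,0],
  [0,0,0,0,0,0],
])

```text
time: 7.62
tcp_pos: [0.4567, 0.3096, 0.1398]
eef_rot: [[-1.0, 0.002, -0.002], [0.002, 1.0, -0.001], [0.002, -0.001, -1.0]]
wrist_force: [0.2, -0.2, -2.2]
gripper_width: 0.258
```

```bash
python3 - <<'E'
from h import *
s=telemetry.sense();t=s['tcp_pos'];tip=t+s['eef_rot'][:,2]*.0825;print(t,tip,s['wrist_force'],s['torque'])
o=[]
for n in ['scene','top']:
    p,d=cams.get_image(n); u,v=proj(n,tip).astype(int)
    x0,y0=max(u-40,0),v-40; c=cv2.resize(p[y0:y0+80,x0:x0+80,::-1],(400,400),interpolation=cv2.INTER_CUBIC)
    for X,col in [(tip,(0,0,255)),([tip[0],tip[1],.016],(0,255,0)),([.4575,.312,.016],(255,0,0))]:
        a=((proj(n,X)-[x0,y0]+.5)*5).astype(int); cv2.circle(c,tuple(map(int,a)),3,col,-1)
    o.append(c)
cv2.imwrite('pics/p4.png',np.hstack(o))
E
```

```text
[0.45673548 0.30956294 0.13978347] [0.45659525 0.30945562 0.05728366] [ 0.22738268 -0.23312275 -2.19833519] [ 0.02288814  0.01761688 -0.01070748]
```

View pics/p4.png

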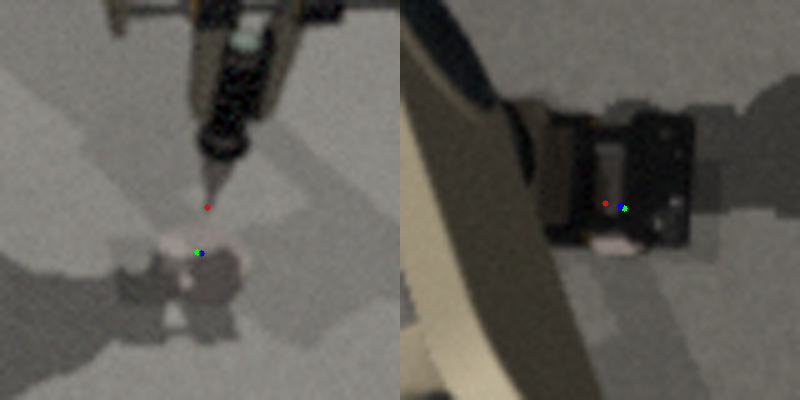

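The pin ends at the predicted tip (scene crop 207,207), over the disc. I'll check the axis against the projected vertical, then press.

```bash
python3 - <<'E'
from h import *
s=telemetry.sense();tip=s['tcp_pos']+s['eef_rot'][:,2]*.0825
u=proj('scene',tip).astype(int)-40
for h in (0,.056,.14): print((proj('scene',tip-s['eef_rot'][:,2]*h)-u+.5)*5)
E
```

```text
[204.29713072 206.73248504]
[218.42919702 142.07342256]
[241.31072075  37.38258388]
```

>>> play_rows([
  [0.04,0.12,-0.4,0,0,0],
  [0,0,-0.5,0,0,0],
  [0,0,-0.5,0,0,0],
  [0,0,-0.4,0,0,0],
  [0,0,0,0,0,0],
  [0,0,0,0,0,0],
])

```text
time: 8.22
tcp_pos: [0.4574, 0.3127, 0.1037]
eef_rot: [[-1.0, 0.001, -0.001], [0.001, 1.0, -0.001], [0.001, -0.001, -1.0]]
wrist_force: [0.1, -0.8, -0.9]
gripper_width: 0.259
```

>>> play_rows([
  [0,0,-0.1,0,0,0],
  [0,0,-0.1,0,0,0],
  [0,0,-0.08,0,0,0],
  [0,0,-0.07,0,0,0],
  [0,0,0,0,0,0],
  [0,0,0,0,0,0],
])

```text
time: 8.72
tcp_pos: [0.4581, 0.3131, 0.0978]
eef_rot: [[-1.0, 0.001, 0.0], [0.001, 1.0, 0.0], [-0.0, 0.0, -1.0]]
wrist_force: [-1.0, -0.4, -0.8]
gripper_width: 0.259
```

```bash
python3 -c "
from station import telemetry as t
s=t.sense();print(s['tcp_pos'],s['wrist_force'])"
```

```text
[0.45813673 0.31305358 0.0977822 ] [-0.97882095 -0.36836299 -0.78858179]
```

>>> play_rows([
  [0,0,-0.07,0,0,0],
  [0,0,-0.07,0,0,0],
  [0,0,-0.07,0,0,0],
  [0,0,0,0,0,0],
  [0,0,0,0,0,0],
  [0,0,0,0,0,0],
])

```text
time: 9.22
tcp_pos: [0.4582, 0.3131, 0.0936]
eef_rot: [[-1.0, 0.001, 0.0], [0.001, 1.0, 0.0], [-0.0, 0.0, -1.0]]
wrist_force: [0.4, -0.9, 2.3]
gripper_width: 0.256
```

>>> play_rows([
  [0,0,0,0,0,0],
  [0,0,0,0,0,0],
  [0,0,0,0,0,0],
  [0,0,0,0,0,0],
  [0,0,0,0,0,0],
  [0,0,0,0,0,0],
  [0,0,0,0,0,0],
  [0,0,0,0,0,0],
])

```text
time: 9.88
tcp_pos: [0.458, 0.3131, 0.0934]
eef_rot: [[-1.0, 0.001, 0.0], [0.001, 1.0, 0.0], [-0.0, 0.0, -1.0]]
wrist_force: [0.8, 0.5, 1.6]
gripper_width: 0.257
```

>>> play_rows([
  [0,0,0,0,0,0],
  [0,0,0,0,0,0],
  [0,0,0,0,0,0],
  [0,0,0,0,0,0],
  [0,0,0,0,0,0],
  [0,0,0,0,0,0],
  [0,0,0,0,0,0],
  [0,0,0,0,0,0],
])

```text
time: 10.55
tcp_pos: [0.458, 0.313, 0.0934]
eef_rot: [[-1.0, 0.001, 0.0], [0.001, 1.0, 0.0], [-0.0, 0.0, -1.0]]
wrist_force: [0.3, 1.6, 1.8]
gripper_width: 0.254
```

Disc reading held for over 1 s at about 4 N. Lifting straight off, then one refined averaged measurement of the face.

>>> play_rows([
  [0,0,0.1,0,0,0],
  [0,0,0.2,0,0,0],
  [0,0,0.6,0,0,0],
  [0,0,1,0,0,0],
  [0,0,1,0,0,0],
  [0,0,1,0,0,0],
  [0,0,1,0,0,0],
  [0,0,1,0,0,0],
])

```text
time: 11.22
tcp_pos: [0.4572, 0.3124, 0.2128]
eef_rot: [[-1.0, 0.001, -0.001], [0.001, 1.0, -0.001], [0.001, -0.001, -1.0]]
wrist_force: [0.1, 1.0, -2.4]
gripper_width: 0.255
```

```bash
python3 - <<'E'
from h import *
print(telemetry.sense()['tcp_pos'])
for n in ['top','scene']:
    ds=[];ps=[]
    for _ in range(8):
        p,d=cams.get_image(n); ds.append(d);ps.append(p.astype(float))
    d=np.median(ds,0);p=np.mean(ps,0);g=p.min(-1);C=cloud(n,d)
    # region: points projecting on the face, from model ring/axes, inset
    nn=np.array([-.2405,-.122,.963]);yw=np.radians(27);e=np.array([-np.sin(yw),np.cos(yw),0]);x=np.cross(e,nn);ctr=np.array([.4526,-.2998,.102])
    Q=C-ctr; m=(abs(Q@x)<.019)&(abs(Q@e)<.025)&(abs(Q@nn)<.008)
    q=C[m]
    for _ in range(2):
        c0=q.mean(0);k=np.linalg.svd(q-c0)[2][2];k*=np.sign(k[2]);r=(q-c0)@k;q=q[abs(r)<2.5*r.std()]
    print(n,len(q),k.round(4),c0.round(4),'tilt',np.degrees(np.arccos(k[2])),'az',np.degrees(np.arctan2(k[1],k[0])),r.std())
    mm=m&(g<np.median(g[m])-12)&(np.linalg.norm(C-[.445,-.293,.101],axis=-1)<.015)
    v,u=np.nonzero(mm);(a,b),ax,_=cv2.fitEllipse(np.c_[u,v].astype(np.float32));c=cams.camera_info(n);o=-c['R'].T@c['t'];rr=c['R'].T@np.array([(a-c['cx'])/c['fx'],(b-c['cy'])/c['fy'],1])
    print(' ring',(o+rr*((c0-o)@k)/(rr@k)).round(4),len(u),ax)
    w=C[212:250,125:163].reshape(-1,3) if n=='top' else C[180:206,340:378].reshape(-1,3)
    w=w[(w[:,2]>.009)&(w[:,2]<.022)&(abs(w[:,0]-.457)<.04)]; print(' disc',w.mean(0).round(4),len(w))
E
```

```text
[0.45717084 0.3123657  0.21277987]
top 249 [-0.2307 -0.1157  0.9661] [ 0.4525 -0.2999  0.1016] tilt 14.954001039637088 az -153.36969847823497 0.000843177030914781
 ring [ 0.4451 -0.2937  0.1006] 45 (7.406053066253662, 7.8684492111206055)
 disc [0.4489 0.3011 0.0148] 97
scene 95 [-0.2254 -0.1155  0.9674] [ 0.4527 -0.2999  0.1031] tilt 14.66753470772784 az -152.87397456623748 0.0005332084228109027
 ring [ 0.4445 -0.2932  0.1019] 25 (4.357619762420654, 6.061229228973389)
 disc [0.462  0.312  0.0155] 224
```

>>> play_rows([
  [-0.03,-0.4,0.06,0,0,0],
  [-0.07,-0.8,0.06,0,0,0],
  [-0.07,-1,0.06,0,0,0],
  [-0.07,-1,0.06,0,0,0],
  [-0.07,-1,0.06,0,0,0],
  [-0.07,-1,0.06,0,0,0],
  [-0.07,-1,0.06,0,0,0],
  [-0.07,-1,0.06,0,0,0],
])

```text
time: 12.68
tcp_pos: [0.4469, 0.1668, 0.2212]
eef_rot: [[-1.0, 0.001, 0.0], [0.001, 1.0, -0.0], [-0.0, -0.0, -1.0]]
wrist_force: [0.7, -1.0, -2.2]
gripper_width: 0.258
```

>>> play_rows([
  [-0.07,-1,0.06,0,0,0],
  [-0.07,-1,0.06,0,0,0],
  [-0.07,-1,0.06,0,0,0],
  [-0.07,-1,0.06,0,0,0],
  [-0.07,-1,0.06,0,0,0],
  [-0.07,-1,0.06,0,0,0],
  [-0.07,-1,0.06,0,0,0],
  [-0.07,-1,0.06,0,0,0],
])

```text
time: 13.35
tcp_pos: [0.4353, 0.0071, 0.2308]
eef_rot: [[-1.0, 0.001, 0.0], [0.001, 1.0, -0.0], [-0.0, -0.0, -1.0]]
wrist_force: [0.1, 0.7, -1.3]
gripper_width: 0.255
```

>>> play_rows([
  [-0.07,-1,0,0.0047,-0.0092,0],
  [-0.07,-1,0,0.0047,-0.0092,0],
  [-0.07,-1,0,0.0047,-0.0092,0],
  [-0.07,-1,0,0.0047,-0.0092,0],
  [-0.07,-1,0,0.0047,-0.0092,0],
  [-0.07,-1,0,0.0047,-0.0092,0],
  [-0.07,-1,0,0.0047,-0.0092,0],
  [-0.07,-1,0,0.0047,-0.0092,0],
])

```text
time: 14.02
tcp_pos: [0.4238, -0.1525, 0.2308]
eef_rot: [[-0.973, -0.012, 0.231], [0.015, 0.993, 0.116], [-0.23, 0.116, -0.966]]
wrist_force: [0.8, -0.8, -2.6]
gripper_width: 0.256
```

```bash
python3 - <<'E'
from h import *
s=telemetry.sense();print(s['tcp_pos'],s['eef_rot'][:,2])
for n in ['top','scene']:
    C=cloud(n,np.load(n+'0.npz')['d'])
    m=(C[...,0]>.35)&(C[...,0]<.75)&(abs(C[...,1])<.45)&(abs(C[...,2])<.006);q=C[m];c0=q.mean(0);k=np.linalg.svd(q-c0,full_matrices=False)[2][2];print(n,(k*np.sign(k[2])).round(4),c0.round(4))
E
```

```text
[ 0.42376567 -0.15248699  0.23083325] [ 0.23053893  0.11612028 -0.96610966]
top [-5.e-04 -3.e-04  1.e+00] [ 0.5467  0.0051 -0.0008]
scene [-3.e-04  4.e-04  1.e+00] [5.703e-01 5.000e-04 2.000e-04]
```

>>> play_rows([
  [-0.04,-1,0,0,0,0],
  [-0.04,-1,0,0,0,0],
  [-0.04,-1,0,0,0,0],
  [-0.04,-1,0,0,0,0],
  [-0.04,-1,0,0,0,0],
  [-0.04,-1,0,0,0,0],
  [-0.04,-0.9,-0.2,0,0,0],
  [-0.04,-0.6,-0.3,0,0,0],
])

```text
time: 14.68
tcp_pos: [0.4178, -0.3032, 0.221]
eef_rot: [[-0.973, -0.011, 0.23], [0.015, 0.993, 0.115], [-0.229, 0.115, -0.967]]
wrist_force: [0.0, -0.1, -1.9]
gripper_width: 0.253
```

>>> play_rows([
  [0,0,0,0,0,0],
  [0,0,0,0,0,0],
  [0,0,0,0,0,0],
])

```text
time: 14.93
tcp_pos: [0.4181, -0.3002, 0.2204]
eef_rot: [[-0.974, -0.012, 0.228], [0.015, 0.993, 0.118], [-0.228, 0.118, -0.967]]
wrist_force: [-0.2, -0.1, -2.3]
gripper_width: 0.256
```

```bash
cat > st.py <<'E'
from h import *
ring=np.array([.4449,-.2935,.1013]);n=np.array([-.2287,-.1158,.9666]);L=.0825
s=telemetry.sense();t=s['tcp_pos'];z=s['eef_rot'][:,2];tip=t+z*L
d=tip-ring;h=d@n
print('t',s['time'],'tcp',t.round(4),'z',z.round(4),'tip',tip.round(4),'height mm',h*1e3,'lateral mm',((d-h*n)*1e3).round(2),'F',s['wrist_force'].round(2),'F.n',s['wrist_force']@n)
print('move to half-in (units of .02)',((ring-.005*n-tip)/.02).round(3))
E
python3 st.py; python3 - <<'E'
from st import *
o=[]
for k in ['scene','top']:
    p,d=cams.get_image(k);u,v=proj(k,ring).astype(int);x0,y0=u-40,v-40
    c=cv2.resize(p[y0:y0+80,x0:x0+80,::-1],(400,400),interpolation=cv2.INTER_CUBIC)
    for X,col in [(tip,(0,0,255)),(ring,(255,0,0)),(tip-z*.14,(0,255,0))]:
        a=((proj(k,X)-[x0,y0]+.5)*5).astype(int);cv2.circle(c,tuple(map(int,a)),2,col,-1)
    o.append(c)
cv2.imwrite('pics/p5.png',np.hstack(o))
E
```

```text
t 14.9333 tcp [ 0.4181 -0.3002  0.2204] z [ 0.2281  0.1176 -0.9665] tip [ 0.437  -0.2905  0.1407] height mm 39.52609181804154 lateral mm [1.1  7.56 1.16] F [-0.19 -0.09 -2.33] F.n -2.200455366268356
move to half-in (units of .02) [ 0.454 -0.12  -2.21 ]
t 14.9333 tcp [ 0.4181 -0.3002  0.2204] z [ 0.2281  0.1176 -0.9665] tip [ 0.437  -0.2905  0.1407] height mm 39.52609181804154 lateral mm [1.1  7.56 1.16] F [-0.19 -0.09 -2.33] F.n -2.200455366268356
move to half-in (units of .02) [ 0.454 -0.12  -2.21 ]
```

View pics/p5.png

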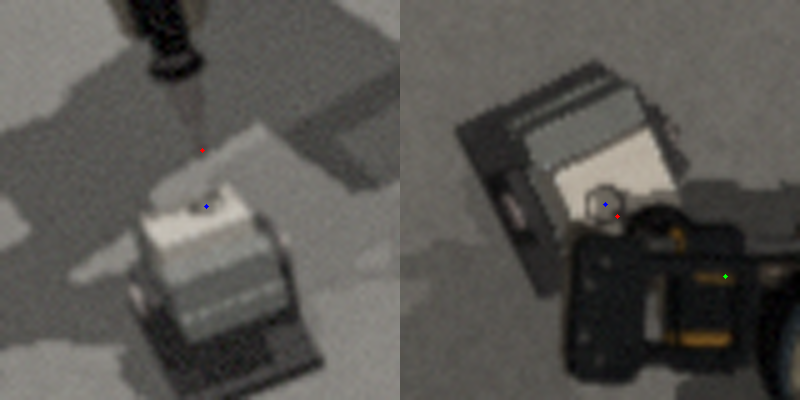

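The blue ring estimate sits inside the ring in both views; the tip (red) is 40 mm above it. Shift 7 mm sideways and descend to ~12 mm.

>>> play_rows([
  [-0.03,-0.19,-0.03,0,0,0],
  [-0.025,-0.19,-0.03,0,0,0],
  [0.08,0.04,-0.33,0,0,0],
  [0.08,0.04,-0.33,0,0,0],
  [0.08,0.04,-0.33,0,0,0],
  [0.07,0.035,-0.31,0,0,0],
  [0,0,0,0,0,0],
  [0,0,0,0,0,0],
])

```text
time: 15.7
tcp_pos: [0.4237, -0.3051, 0.1927]
eef_rot: [[-0.974, -0.013, 0.228], [0.015, 0.993, 0.118], [-0.227, 0.118, -0.967]]
wrist_force: [0.7, -0.2, -1.5]
gripper_width: 0.258
```

```bash
python3 st.py
```

```text
t 15.7 tcp [ 0.4237 -0.3051  0.1927] z [ 0.2276  0.1179 -0.9666] tip [ 0.4425 -0.2953  0.1129] height mm 11.985908856056474 lateral mm [ 0.32 -0.44  0.02] F [ 0.71 -0.2  -1.54] F.n -1.6244138128395453
move to half-in (units of .02) [ 0.178  0.12  -0.822]
```

>>> play_rows([
  [0.025,0.025,-0.13,0,0,0],
  [0.025,0.02,-0.13,0,0,0],
  [0.025,0.015,-0.12,0,0,0],
  [0.02,0.015,-0.1,0,0,0],
  [0,0,0,0,0,0],
  [0,0,0,0,0,0],
  [0,0,0,0,0,0],
])

```text
time: 16.28
tcp_pos: [0.4258, -0.3041, 0.1839]
eef_rot: [[-0.973, -0.012, 0.229], [0.015, 0.993, 0.117], [-0.229, 0.117, -0.966]]
wrist_force: [-0.1, -0.1, -1.9]
gripper_width: 0.257
```

```bash
python3 st.py
```

```text
t 16.2833 tcp [ 0.4258 -0.3041  0.1839] z [ 0.2287  0.1167 -0.9665] tip [ 0.4447 -0.2945  0.1041] height mm 2.902093266921355 lateral mm [ 0.45 -0.64  0.03] F [-0.11 -0.05 -1.88] F.n -1.7878336265128754
move to half-in (units of .02) [ 0.068  0.078 -0.383]
```

>>> play_rows([
  [0.01,0.03,-0.05,0,0,0],
  [0.01,0.01,-0.06,0,0,0],
  [0.015,0.01,-0.06,0,0,0],
  [0,0,0,0,0,0],
  [0,0,0,0,0,0],
  [0,0,0,0,0,0],
])

```text
time: 16.78
tcp_pos: [0.4265, -0.3031, 0.1805]
eef_rot: [[-0.973, -0.012, 0.229], [0.015, 0.993, 0.117], [-0.229, 0.117, -0.966]]
wrist_force: [0.2, -1.5, -0.1]
gripper_width: 0.253
```

```bash
python3 st.py
```

```text
t 16.7833 tcp [ 0.4265 -0.3031  0.1805] z [ 0.2288  0.1166 -0.9665] tip [ 0.4454 -0.2935  0.1008] height mm -0.620539312021559 lateral mm [ 0.38 -0.06  0.08] F [ 0.17 -1.46 -0.13] F.n 0.00689380842741782
move to half-in (units of .02) [ 0.031  0.028 -0.216]
```

```bash
cat > av.py <<'E'
from st import *
F=[]
for _ in range(12): cams.get_image('top'); F.append(telemetry.sense()['wrist_force'])
F=np.array(F);print('avg F',F.mean(0).round(2),'F.n',(F@n).mean().round(2),'sd',(F@n).std().round(2))
E
python3 av.py
```

```text
t 16.7833 tcp [ 0.4265 -0.3031  0.1805] z [ 0.2288  0.1166 -0.9665] tip [ 0.4454 -0.2935  0.1008] height mm -0.620539312021559 lateral mm [ 0.38 -0.06  0.08] F [ 0.17 -1.46 -0.13] F.n 0.00689380842741782
move to half-in (units of .02) [ 0.031  0.028 -0.216]
avg F [-0.21 -0.51 -0.56] F.n -0.43 sd 0.55
```

>>> play_rows([
  [0.01,0.01,-0.06,0,0,0],
  [0.01,0.01,-0.065,0,0,0],
  [0.01,0.005,-0.065,0,0,0],
  [0,0,0,0,0,0],
  [0,0,0,0,0,0],
  [0,0,0,0,0,0],
  [0,0,0,0,0,0],
])

```text
time: 17.97
tcp_pos: [0.4272, -0.3027, 0.1767]
eef_rot: [[-0.973, -0.012, 0.229], [0.015, 0.993, 0.117], [-0.229, 0.117, -0.966]]
wrist_force: [-0.1, -0.3, 2.5]
gripper_width: 0.256
```

```bash
python3 av.py
```

```text
t 17.9667 tcp [ 0.4272 -0.3027  0.1767] z [ 0.229   0.1165 -0.9664] tip [ 0.4461 -0.2931  0.097 ] height mm -4.478672202284933 lateral mm [ 0.2  -0.07  0.04] F [-0.09 -0.27  2.47] F.n 2.4374461266029637
move to half-in (units of .02) [-0.004  0.007 -0.027]
avg F [ 0.26 -0.98  2.27] F.n 2.25 sd 0.77
```

By force the tip is about 5 mm in (4.2 N), by position 4.5 mm. Final visual check, holding.

```bash
python3 - <<'E'
from st import *
p,d=cams.get_image('scene');u,v=proj('scene',ring).astype(int)
c=cv2.resize(p[v-25:v+35,u-30:u+30,::-1],(400,400),interpolation=cv2.INTER_CUBIC)
# change map outside the arm vs. start
S=np.load('scene0.npz')['p']
e=cv2.resize(p[165:225,320:400,::-1],(400,300));f=cv2.resize(S[165:225,320:400,::-1],(400,300))
o=np.zeros((600,800,3),np.uint8);o[:400,:400]=c;o[:300,400:]=f;o[300:,400:]=e;cv2.imwrite('pics/p6.png',o)
P,D=cams.get_image('top');C=cloud('top',D);w=C[212:250,125:163].reshape(-1,3);q=w[(w[:,2]>.008)&(w[:,2]<.024)];print('disc now',len(q),cv2.minAreaRect((q[:,:2]*1e3).astype(np.float32)))
E
```

```text
t 18.5667 tcp [ 0.4272 -0.3026  0.1767] z [ 0.2288  0.1166 -0.9665] tip [ 0.4461 -0.293   0.0969] height mm -4.55699404558395 lateral mm [ 0.11 -0.04  0.02] F [ 1.07 -1.56  1.88] F.n 1.7495254106907485
move to half-in (units of .02) [-0.001  0.004 -0.023]
disc now 339 ((453.1110534667969, 322.2840576171875), (58.35955810546875, 81.04839324951172), 23.641021728515625)
```

View pics/p6.png

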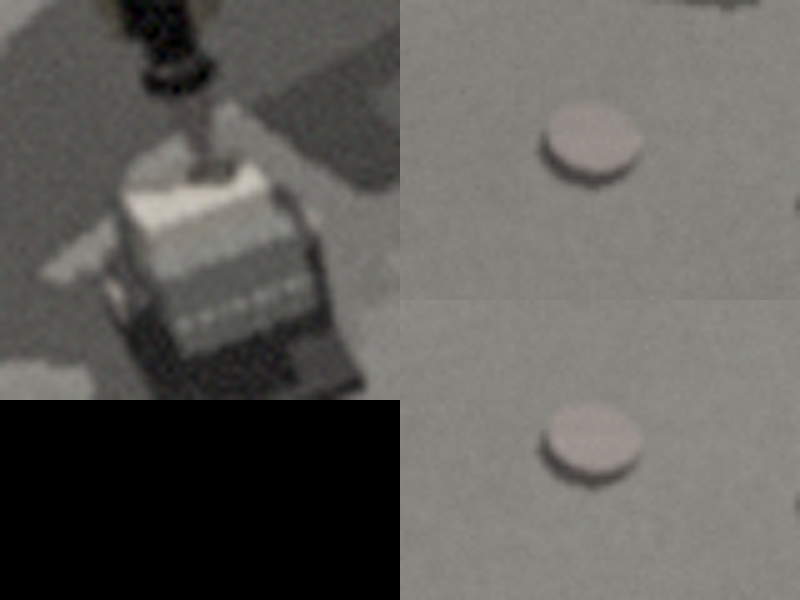

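The pin is on the ring (crop ~215,170) and the disc is where it was. Holding another second and handing in.

>>> play_rows([
  [0,0,0,0,0,0],
  [0,0,0,0,0,0],
  [0,0,0,0,0,0],
  [0,0,0,0,0,0],
  [0,0,0,0,0,0],
  [0,0,0,0,0,0],
  [0,0,0,0,0,0],
  [0,0,0,0,0,0],
])

```text
time: 19.33
tcp_pos: [0.4271, -0.3026, 0.1766]
eef_rot: [[-0.973, -0.012, 0.229], [0.015, 0.993, 0.117], [-0.229, 0.117, -0.966]]
wrist_force: [0.6, -1.5, 2.3]
gripper_width: 0.256
```

```bash
python3 st.py; python3 -c "
from station import arm; print(arm.hand_in())"
```

```text
t 19.3333 tcp [ 0.4271 -0.3026  0.1766] z [ 0.2287  0.1167 -0.9665] tip [ 0.446  -0.2929  0.0969] height mm -4.586724875678678 lateral mm [0.03 0.03 0.01] F [ 0.58 -1.45  2.27] F.n 2.2341760936554977
move to half-in (units of .02) [ 0.003  0.001 -0.02 ]
the job is handed in; nothing more can be done
None
```

I took the smallest probe, the one in the stand, and made the disc check first. The tip was about 5 mm in at about 4 N and held there for 1.3 s. I then pressed it square inside the ring on the vise block, held it there about 1.4 s, and handed in at 19.3 s of the 54 s allowed.

Last checks:
- **Position:** the tip is within about 0.1 mm of my ring estimate, which is itself good to about 2 mm.
- **Squareness:** the probe axis is within about 0.1° of my measured face normal. That normal has its own error: my first single-frame look gave a tilt of about 15.7°, and the averaged one I used gave about 14.8°.
- **Tip depth:** the two estimates differ slightly: 4.6 mm by position and 5.1 mm by averaged force. The force reading scatters by about 0.6–0.8 N. Both are near half in and well short of fully in.
- **Disc:** before and after scene pictures show it in the same place. Two later numeric checks of it from the depth data disagreed (centres about 14 mm and 11 mm off). I put that down to the arm covering part of it or to stray points, and relied on the pictures.
- **Vise tilt:** I did not re-measure it after contact. About 4 N close to the tilt axis is far below its 12 N m friction.

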